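# Wind the bonding press down with its loose crank

### The job

The heat sink bonded to the amplifier board in the press has to be clamped while the adhesive sets. Fit the loose crank fully onto the square spindle end on top of the press and wind it clockwise by its handle, without letting it slip off, until the pressure pad is tight on the heat sink and you feel the firm stop; do not force it any further. Then let go and leave the crank sitting on the spindle and everything else on the bench where it is.

Things in the scene. Friction and masses are not known exactly. Their poses are not given: they have to be found in the camera images.
- crank_hub (a point): Loose plain steel crank, 0.35 kg, standing on its hub on the bench left or right of the press, any way round. Hub: upright square block 32 x 32 mm, 44 mm high; this point is its centre, 22 mm above its underside. A flat arm (18 mm wide, 26 to 34 mm above the underside) runs along +x to the handle; z up. The hub's two sides facing +y and -y are free to grasp from above.
- crank_socket (a point): Centre of the mouth of the crank's socket in the hub's underside, 22 mm below crank_hub; same axes. The socket is 15.5 mm square and 26 mm deep, its mouth bevelled at 45 degrees from 20.5 mm wide; its sides are parallel to the hub's sides.
- crank_handle (a point): Middle of the crank's upright round black handle: diameter 22 mm, 54 mm long, from 35 to 89 mm above the hub's underside (this point: 62 mm), 70 mm from the hub's axis along the crank's +x. It revolves freely on its pin, so it can be held firmly, hand not turning, while the crank goes round. Axes as for crank_hub.
- spindle_seat (a point): Foot of the square upper end of the press's spindle, on its axis, on a round shoulder (diameter 34 mm) 130 mm above the bench, where the seated hub's underside rests. The steel square is 14 x 14 mm and 24 mm tall, its top 4 mm bevelled to 9 mm wide; x and y are square to its flats and turn with it, z up. The crank fits in any of four quarter turns.
- spindle_top (a point): Top of the spindle's square, 24 mm above spindle_seat; same axes. The spindle only turns, its height stays. Drag 0.15 N m (2 N at the handle). Clockwise seen from above lowers the plate, 4 mm a turn; 2.6 to 3.5 turns to go at the start. The stop on the heat sink is springy: over about 20 mm of handle travel the handle force rises from 2 to 14 N, which is too much; 5 to 9 N is firm.
- press_plate (a point): Centre, in line with the spindle, of the underside of the steel pressure plate (84 x 64 mm) under the crossbeam, guided on two pillars 164 mm apart; a black rubber pad 80 x 60 x 6 mm sits below it; z up. The point starts 66 to 70 mm above the bench and is at 56 mm when the pad meets the heat sink; readings of it are too coarse to tell when the press is tight.
- press: The bonding press, fixed to the bench: grey base 140 x 210 x 18 mm, two steel pillars, grey crossbeam 44 x 196 mm with its top 120 mm above the bench (pillar nuts to 127 mm); in it the amplifier board with its finned heat sink 70 x 52 mm. Origin under the centre of the base, in line with the spindle; y along the crossbeam, z up.
- spare_sink: Bystander: a spare finned aluminium heat sink 70 x 52 x 24 mm lying on the bench on the other side of the press from the crank; origin under its centre. Leave it.
- front_knob_a: Bystander: a turned aluminium knob, diameter 36 mm, 20 mm high; origin under its centre. Leave it.
- front_knob_b: Bystander: a second such knob.
- capacitor: Bystander: an upright black capacitor can, diameter 25 mm, 45 mm high; origin under its centre. Leave it.
- screwdriver: Bystander: a screwdriver 190 mm long lying on the bench. Leave it.
- tumbler: Bystander: an empty glass tumbler, diameter 72 mm, 85 mm high; origin under its centre. Leave it.
- spindle (a joint): The spindle's elastic give, rad: its turn against drag and the squeezed rubber pad, 3 N m per rad. About 0.05 while winding freely; once the pad is on the heat sink it grows with the effort (0.15 is a firm stop, about 6 N at the handle); over 0.32 (14 N) the board is crushed. 0 when let go.
Not all that is in view belongs to the job. Leave any brown or green look-alike of the part that bears crank_hub alone.

How it is judged:
By the outcome, as a careful person would: the job done as asked, in the order asked, and still so for the second after the job is handed in, with the robot touching nothing.
It also fails if it takes over 72 s, if anything falls off the work surface, if the arm or the gripper's body presses on something with over 40 N, if the wrist force passes 120 N, or if a joint passes its speed limit or range.

### The arm

A 6-joint arm with a two-finger parallel gripper is mounted at the origin on the work surface. World frame = base frame: x ahead of the robot, y to its left, z up, the work surface at z = 0. Lengths are in m, angles in degrees, forces in N, time in s.
With the tool pointing down it reaches from about 0.375 to 0.925 m from the base axis. Payload 5.7 kg.
Tool frame: the origin (TCP) lies between the finger pads; the fingertips stand 8 mm ahead of it and the grasp point (between the pads) lies 11 mm behind it; z points along the fingers, y is the line along which they close (so a half turn about z gives the same grasp; the last joint's range is limited). The gripper opens to 88 mm and grips with 3 to 60 N. Pads are 20 mm wide; open, the fingers measure 115 mm over their backs; the gripper's body (75 mm by 178 mm) begins 61 mm behind the grasp point.
Start: joints at [-79.36, 20.558, 86.54, -0, 72.909, -6.595], TCP at [0.178, -0.573, 0.231] pointing down, gripper open.
Joint ranges: [-170.27, 170.27], [-57.76, 135], [12.27, 136.19], [-55.21, 235.2], [11.17, 155.16], [-170.74, 170.74]. Speed limits (degrees/s): [136.94, 136.94, 180, 180, 180, 180].

### API

Orientations are given as a 3x3 rotation matrix whose columns are the frame's x, y, z axes.
In Python, from cell import r gives the robot as it stands. The module is installed in compiled form; this text tells all that it offers.
- The arm moves only by the tool play_rows, never from a script. Its argument "commands" is a list of rows, each an object with "linear": the shift along the tool's x, y, z scaled (see below), a list of three; "roll": the turn about the tool's z scaled (see below); "gripper": the opening, from 0 (shut) to 1 (fully open). A call has exactly 10 rows; each row is the pose to reach, as a shift and turn from the pose commanded when the call began, along the tool's axes at that moment; what a row does not reach only later rows make up. The controller multiplies each number of a shift by 0.5 m and each number of a turn by 60 degrees. A row lasts 1/8 s, in which the tool goes at most 62.5 mm and 10.7 degrees, less where a joint would pass 70% of its speed; a pose out of reach is approached as far as the arm can. A call with a number of a shift or a turn outside -1 to 1 is refused whole. A call with a gripper value outside its range is refused whole. The fingers move at their own pace and stop on an object; "force" is the grip in N (left out, the last holds). Time passes only in rows, so rows that repeat a pose let the fingers close, or fill a call up. It gives the time, the measured TCP pose, the force, the opening and the grip force at its end, in the units of the state.
- r.get_state(): the state, without advancing time (a new reading comes with each control period).
- r.snapshot(name): name is "scene" or "top" or "wrist"; returns a dict with "pixels" (400x640x3 uint8, red, green, blue), "intrinsics" (3x3 intrinsics, pixels), "D" ([k1, k2, p1, p2, k3] as OpenCV has them; the pictures are not rectified), "R" (3x3) and "t" (3): a world point X has camera coordinates R X + t. Camera axes: x right, y down, z forward; pixel columns grow to the right and rows downward; lengths in m; the calibration is good to about 2 mm. A picture is of the moment at which its call begins. There is no depth.
- r.job_done(): hands the job in; it is judged then, once.
The state is a dict: "t": time; "qpos": joint angles; "joint_velocities": joint speeds; "joint_efforts": joint torques, N m; "tcp_pos": TCP position; "tool_rot": TCP orientation; "force": force on the tool from outside, world axes, zero at the start; "moment": the same for the moment, N m; "opening": finger opening in m; "gripper_force": force on a finger pad.
Only numpy, scipy, OpenCV 4.12 (cv2) and the standard library are available. Lean on these libraries where they do the work, as an engineer would, in place of code of your own. Each camera call takes 0.05 s, during which the arm holds its last target. There are 200 camera calls.

## Working session

There is one attempt and no reset: what is moved stays moved. The work goes in short steps, Python scripts to look and compute and a tool call to move; the robot and the scene stay as the last step left them, time stands still between calls to the robot, and variables do not carry over. Pictures are saved under pics/ and viewed, at most 10 in all, crops included, and the job is handed in when it is done.

Besides the shell and the picture viewer there is one more tool, called as name(argument=value, ...) on one line, values as JSON. play_rows: Moves the arm, as the interface text tells. Its arguments: {"type":"object","properties":{"commands":{"type":"array"},"force":{"type":"number"}},"required":["commands"]}

```bash
mkdir -p pics
cat > h.py <<'E'
import numpy as np, cv2
from cell import r
def snap(n,f=None):
    s=r.snapshot(n)
    if f: cv2.imwrite('pics/'+f,cv2.cvtColor(s['pixels'],cv2.COLOR_RGB2BGR))
    return s
def ray(s,uv,z):
    K=np.array(s['intrinsics'],float);D=np.array(s['D'],float);R=np.array(s['R']);t=np.array(s['t'])
    p=cv2.undistortPoints(np.array(uv,float).reshape(-1,1,2),K,D).reshape(-1,2)
    d=np.c_[p,np.ones(len(p))]@R; o=-R.T@t
    return o+d*((z-o[2])/d[:,2])[:,None]
def proj(s,X):
    R=np.array(s['R']);t=np.array(s['t'])
    return cv2.projectPoints(np.array(X,float).reshape(-1,1,3),cv2.Rodrigues(R)[0],t,np.array(s['intrinsics'],float),np.array(s['D'],float))[0].reshape(-1,2)
def two(s1,a,s2,b):
    A=[];B=[]
    for s,uv in((s1,a),(s2,b)):
        P=ray(s,[uv],0)[0];o=-np.array(s['R']).T@np.array(s['t']);d=(P-o)/np.linalg.norm(P-o)
        M=np.eye(3)-np.outer(d,d);A.append(M);B.append(M@o)
    return np.linalg.lstsq(np.vstack(A),np.hstack(B),rcond=None)[0]
E
python3 - <<'E'
from h import *
np.set_printoptions(precision=3,suppress=True)
import pickle
S={}
for n in('scene','top'):
    s=snap(n,n+'0.png');S[n]=s;print(n,-np.array(s['R']).T@np.array(s['t']),np.array(s['R'])[2])
pickle.dump(S,open('s0.pkl','wb'))
print(r.get_state())
E
```

```text
scene [ 1.42  -0.047  0.822] [-0.805  0.058 -0.591]
top [0.342 0.019 1.406] [ 0.119 -0.011 -0.993]
{'t': 0.1, 'qpos': array([-79.361,  20.594,  86.59 ,  -0.001,  72.91 ,  -6.596]), 'joint_velocities': array([-0.047, -0.122,  0.029,  0.112, -0.01 ,  0.032]), 'joint_efforts': array([ -0.   , -51.636, -27.141,   0.068,   0.028,  -0.   ]), 'tcp_pos': array([ 0.178, -0.572,  0.23 ]), 'tool_rot': array([[ 0.955,  0.296, -0.   ],
       [ 0.296, -0.955,  0.002],
       [ 0.   , -0.002, -1.   ]]), 'force': array([-0.721, -0.386, -1.2  ]), 'moment': array([0.025, 0.02 , 0.047]), 'gripper_force': 0.0, 'opening': 0.08804400301109006}
```

View pics/scene0.png

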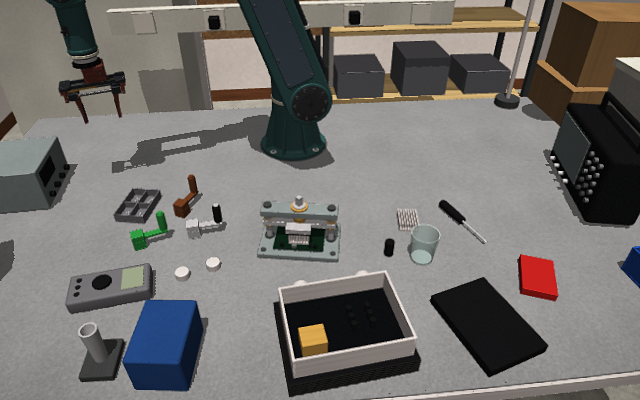

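View pics/top0.png

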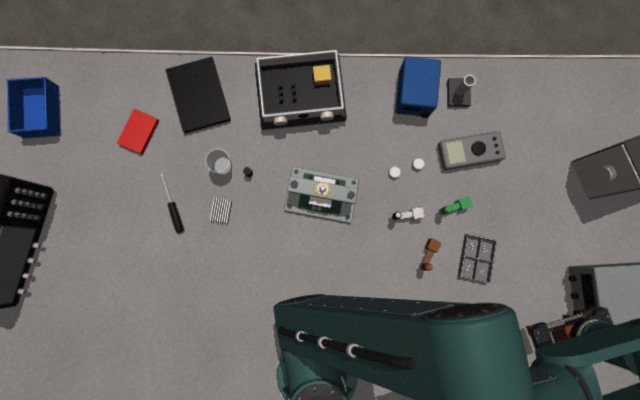

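The steel crank with the black handle is at scene (205,222) and top (408,214). The green one at scene (150,232) and top (457,206) and the brown one at scene (187,197) and top (430,254) are the look-alikes. I'll confirm this in an enlarged crop.

Run:
```python
from h import *
import pickle
S=pickle.load(open('s0.pkl','rb'))
def c(n,x,y,w,h,k): return cv2.resize(S[n]['pixels'][y:y+h,x:x+w,::-1],None,fx=k,fy=k,interpolation=cv2.INTER_CUBIC)
a=np.hstack([c('scene',170,195,66,50,6),c('top',380,190,66,50,6)])
b=np.hstack([c('scene',250,190,99,75,4),c('top',275,158,99,75,4)])
cv2.imwrite('pics/crop.png',np.vstack([a,b]))
```

```text
(no output)
```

View pics/crop.png

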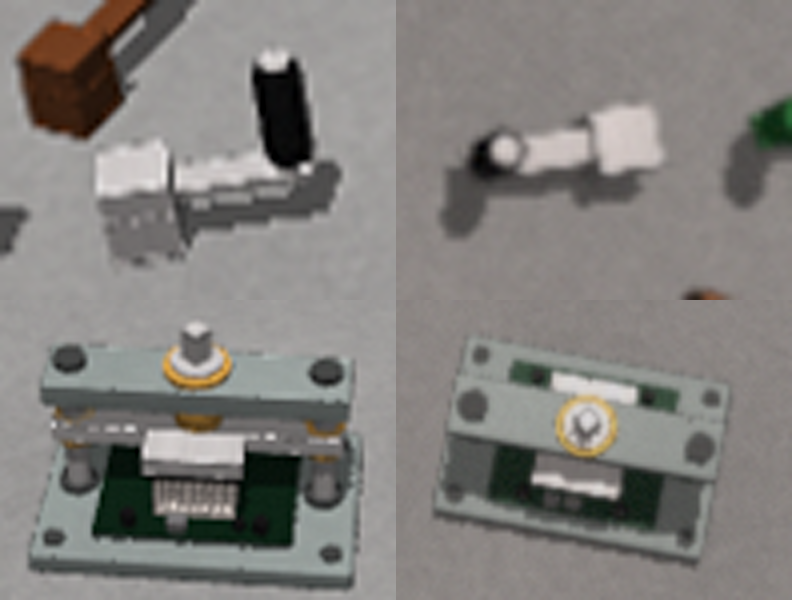

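The crop confirms it. The plain steel crank has its hub at top (418.7,212.8) and scene (192,223), with the black handle's tip at top (398.5,215). The spindle top is at top (322.5,189) and scene (299,197).

Run:
```python
from h import *
import pickle
np.set_printoptions(precision=4,suppress=True)
S=pickle.load(open('s0.pkl','rb'));T=S['top'];C=S['scene']
q=lambda x,y,x0,y0,k:(x0+(x+.5)/k-.5,y0+(y+.5)/k-.5)
ht=q(628-396,137,380,190,6);hs=q(134,170,170,195,6)
kt=q(507-396,148,380,190,6);ks=q(275,58,170,195,6)
pt=q(586-396,125,275,158,4);ps=q(197,28,250,190,4)
for n,a,b,z in(('hub',ht,hs,.044),('hand',kt,ks,.089),('spin',pt,ps,.154)):
    print(n,ray(T,[a],z),ray(C,[b],z),two(T,a,C,b))
# crossbeam nuts: top crop (472,405),(699,447) z .127
a=ray(T,[q(472-396,105,275,158,4),q(699-396,147,275,158,4)],.127);b=ray(C,[q(70,58,250,190,4),q(326,72,250,190,4)],.127)
print(a,a.mean(0),b,b.mean(0)); d=a[0]-a[1];print(np.degrees(np.arctan2(-d[0],d[1])))
# hub mask rectangle in top
from cv2 import inRange
```

```text
hub [[ 0.4715 -0.2983  0.044 ]] [[ 0.4745 -0.2982  0.044 ]] [ 0.4717 -0.2989  0.0417]
hand [[ 0.4613 -0.2295  0.089 ]] [[ 0.4563 -0.2304  0.089 ]] [ 0.461  -0.2291  0.0925]
spin [[ 0.5236 -0.0077  0.154 ]] [[ 0.5302 -0.0087  0.154 ]] [ 0.5242 -0.0081  0.1495]
[[ 0.5409  0.0725  0.127 ]
 [ 0.5127 -0.0882  0.127 ]] [ 0.5268 -0.0078  0.127 ] [[ 0.5182 -0.0894  0.127 ]
 [ 0.5477  0.0704  0.127 ]] [ 0.5329 -0.0095  0.127 ]
-9.954490524819825
```

play_rows(commands=[{"linear": [0.1,-0.048,0],"roll": -0.14,"gripper": 0.75},{"linear": [0.2,-0.096,0],"roll": -0.28,"gripper": 0.75},{"linear": [0.3,-0.144,0],"roll": -0.42,"gripper": 0.75},{"linear": [0.4,-0.192,0],"roll": -0.56,"gripper": 0.75},{"linear": [0.5,-0.24,0],"roll": -0.7,"gripper": 0.75},{"linear": [0.6,-0.29,0],"roll": -0.85,"gripper": 0.75},{"linear": [0.68,-0.327,0],"roll": -0.95,"gripper": 0.75},{"linear": [0.7235,-0.348,0],"roll": -1,"gripper": 0.75},{"linear": [0.7235,-0.348,0],"roll": -1,"gripper": 0.75},{"linear": [0.7235,-0.348,0],"roll": -1,"gripper": 0.75}])

```text
t: 1.35
tcp_pos: [0.4711, -0.2999, 0.2304]
tool_rot: [[0.222, 0.975, -0.001], [0.975, -0.222, 0.0], [-0.0, -0.001, -1.0]]
force: [0.4, 0.1, 0.0]
opening: 0.0659
gripper_force: 0.0
```

Run:
```python
from h import *
import pickle
np.set_printoptions(precision=4,suppress=True)
s=snap('wrist','w1.png');pickle.dump(s,open('w1.pkl','wb'))
st=r.get_state();print(st['tcp_pos'],st['tool_rot'],st['qpos'],st['t'],st['opening'],st['force'])
R=np.array(s['R']);print(-R.T@s['t'],R[2]); print(proj(s,[[.4717,-.2987,.044],[.461,-.2295,.089],[.526,-.008,.154]]))
```

```text
[ 0.4709 -0.3002  0.2304] [[ 0.2223  0.975  -0.0007]
 [ 0.975  -0.2223  0.0001]
 [-0.     -0.0007 -1.    ]] [-39.5889  17.1867  91.7045  -0.0228  71.1458 -26.7386] 1.4 0.06585673155573366 [-0.6428  0.1744 -1.4438]
[ 0.4866 -0.2307  0.3854] [-0.0599 -0.2538 -0.9654]
[[ 320.0613  172.5897]
 [ 289.4407  106.9368]
 [ 301.5263 -279.0082]]
```

View pics/w1.png

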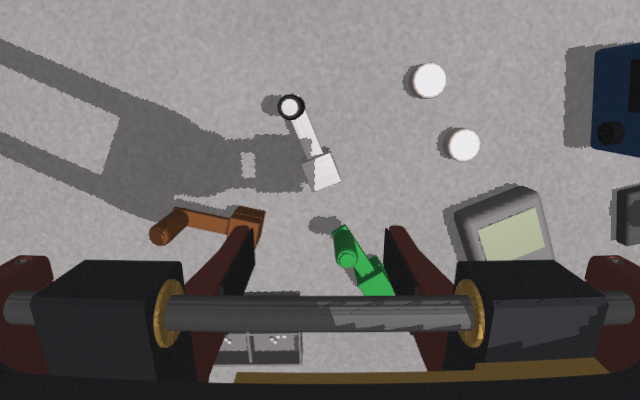

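The wrist view shows the hub top near (322,168) and the handle's black ring at (290,107). The green and brown look-alikes are clear of it.

Run:
```python
from h import *
import pickle
s=pickle.load(open('w1.pkl','rb'))
cv2.imwrite('pics/c2.png',cv2.resize(s['pixels'][90:200,265:355,::-1],None,fx=5,fy=5,interpolation=cv2.INTER_CUBIC))
g=cv2.cvtColor(s['pixels'],cv2.COLOR_RGB2GRAY)
m=np.zeros_like(g);m[90:125,272:308]=g[90:125,272:308]<45
ys,xs=np.nonzero(m);(c,rad)=cv2.minEnclosingCircle(np.c_[xs,ys].astype(np.float32));print(c,rad,ray(s,[c],.089))
```

```text
(290.8333435058594, 106.5) 13.176265716552734 [[ 0.46222091 -0.22941361  0.089     ]]
```

View pics/c2.png

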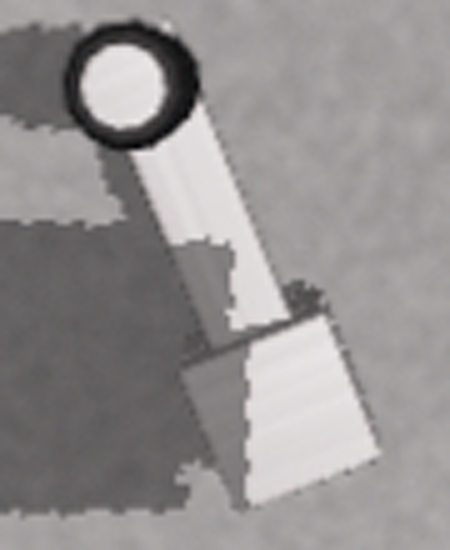

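The crop shows the hub top's corners at crop (183,370), (322,315), (381,453) and (243,508), and the handle's top ring at (124,86).

Run:
```python
from h import *
import pickle
np.set_printoptions(precision=4,suppress=True)
s=pickle.load(open('w1.pkl','rb'))
c=np.array([(183,370),(322,315),(381,453),(243,508)]);px=np.array([265,90])+(c+.5)/5-.5
P=ray(s,px,.044);C=P.mean(0);print(P,C,[np.linalg.norm(P[i]-P[i-1]) for i in range(4)])
d=(P[0]+P[1]-P[2]-P[3])[:2];e=(P[0]+P[3]-P[1]-P[2])[:2]
a1=np.degrees(np.arctan2(d[1],d[0]));a2=np.degrees(np.arctan2(e[1],e[0]));print(a1,a2)
H=ray(s,[(289.4,106.8)],.089)[0];h=(H-C)[:2];print(H,np.linalg.norm(h),np.degrees(np.arctan2(h[1],h[0])))
st=r.get_state();dp=C-st['tcp_pos'];print('tool delta/0.5',st['tool_rot'].T@np.array([dp[0],dp[1],0])/.5)
```

```text
[[ 0.4553 -0.2856  0.044 ]
 [ 0.4848 -0.2809  0.044 ]
 [ 0.4905 -0.311   0.044 ]
 [ 0.4606 -0.316   0.044 ]] [ 0.4728 -0.2984  0.044 ] [np.float64(0.03090643566785492), np.float64(0.02985394312577139), np.float64(0.030581572083358616), np.float64(0.03027904786132199)]
100.27914336519842 -170.6765406159138
[ 0.461  -0.2294  0.089 ] 0.07000634698009794 99.70427668846048
tool delta/0.5 [ 0.0044  0.0028 -0.    ]
```

play_rows(commands=[{"linear": [0.0044,0.0028,0.05],"roll": -0.15,"gripper": 0.75},{"linear": [0.0044,0.0028,0.1],"roll": -0.3,"gripper": 0.75},{"linear": [0.0044,0.0028,0.16],"roll": -0.376,"gripper": 0.75},{"linear": [0.0044,0.0028,0.25],"roll": -0.376,"gripper": 0.75},{"linear": [0.0044,0.0028,0.33],"roll": -0.376,"gripper": 0.75},{"linear": [0.0044,0.0028,0.39],"roll": -0.376,"gripper": 0.75},{"linear": [0.0044,0.0028,0.42],"roll": -0.376,"gripper": 0.75},{"linear": [0.0044,0.0028,0.42],"roll": -0.376,"gripper": 0.75},{"linear": [0.0044,0.0028,0.42],"roll": -0.376,"gripper": 0.3},{"linear": [0.0044,0.0028,0.42],"roll": -0.376,"gripper": 0.3}], force=45)

```text
t: 2.65
tcp_pos: [0.4743, -0.2985, 0.0219]
tool_rot: [[-0.17, 0.985, 0.002], [0.985, 0.17, -0.001], [-0.002, 0.002, -1.0]]
force: [-0.7, -0.3, 0.5]
opening: 0.0496
gripper_force: 0.0
```

play_rows(commands=[{"linear": [0,0,0],"roll": 0,"gripper": 0.3},{"linear": [0,0,0],"roll": 0,"gripper": 0.3},{"linear": [0,0,0],"roll": 0,"gripper": 0.3},{"linear": [0,0,-0.02],"roll": 0,"gripper": 0.3},{"linear": [0,0,-0.08],"roll": 0,"gripper": 0.3},{"linear": [0,0,-0.16],"roll": 0,"gripper": 0.3},{"linear": [0,0,-0.25],"roll": 0,"gripper": 0.3},{"linear": [0,0,-0.34],"roll": 0,"gripper": 0.3},{"linear": [0,0,-0.4],"roll": 0,"gripper": 0.3},{"linear": [0,0,-0.4],"roll": 0,"gripper": 0.3}])

```text
t: 3.9
tcp_pos: [0.4747, -0.2986, 0.2229]
tool_rot: [[-0.17, 0.985, 0.004], [0.985, 0.17, -0.003], [-0.003, 0.003, -1.0]]
force: [-0.2, -0.4, -4.6]
opening: 0.0318
gripper_force: 45.0
```

play_rows(commands=[{"linear": [0.05,0.0,0],"roll": 0,"gripper": 0.3},{"linear": [0.13,0.005,0],"roll": 0,"gripper": 0.3},{"linear": [0.22,0.01,0],"roll": 0,"gripper": 0.3},{"linear": [0.31,0.015,0],"roll": 0,"gripper": 0.3},{"linear": [0.4,0.02,0],"roll": 0,"gripper": 0.3},{"linear": [0.47,0.02,0],"roll": 0,"gripper": 0.3},{"linear": [0.51,0.02,0],"roll": 0,"gripper": 0.3},{"linear": [0.515,0.02,0],"roll": 0,"gripper": 0.3},{"linear": [0.515,0.02,0],"roll": 0,"gripper": 0.3},{"linear": [0.515,0.02,0],"roll": 0,"gripper": 0.3}])

```text
t: 5.15
tcp_pos: [0.4395, -0.0429, 0.2203]
tool_rot: [[-0.169, 0.986, -0.001], [0.986, 0.169, 0.0], [0.0, -0.001, -1.0]]
force: [0.3, -0.7, -3.4]
opening: 0.0317
gripper_force: 45.0
```

Run:
```python
from h import *
import pickle
np.set_printoptions(precision=4,suppress=True)
s=snap('wrist');pickle.dump(s,open('w2.pkl','wb'))
u,v=proj(s,[[.526,-.008,.154]])[0];print(u,v)
x,y=int(u)-35,int(v)-35;x=min(max(x,0),570);y=min(max(y,0),330)
print(x,y)
a=cv2.resize(s['pixels'][y:y+70,x:x+70,::-1],None,fx=8,fy=8,interpolation=cv2.INTER_CUBIC)
b=np.zeros((560,240,3),np.uint8);b[:150]=cv2.resize(s['pixels'][:,:,::-1],(240,150))
cv2.imwrite('pics/c3.png',np.hstack([a,b]))
st=r.get_state();print(st['tcp_pos'],st['tool_rot'],st['qpos'])
```

```text
457.0881644045763 182.45918918675213
422 147
[ 0.4396 -0.043   0.2204] [[-0.1692  0.9856 -0.0004]
 [ 0.9856  0.1692  0.    ]
 [ 0.0001 -0.0004 -1.    ]] [-14.5555   8.0155 105.8232  -0.0049  66.1817 -24.2936]
```

View pics/c3.png

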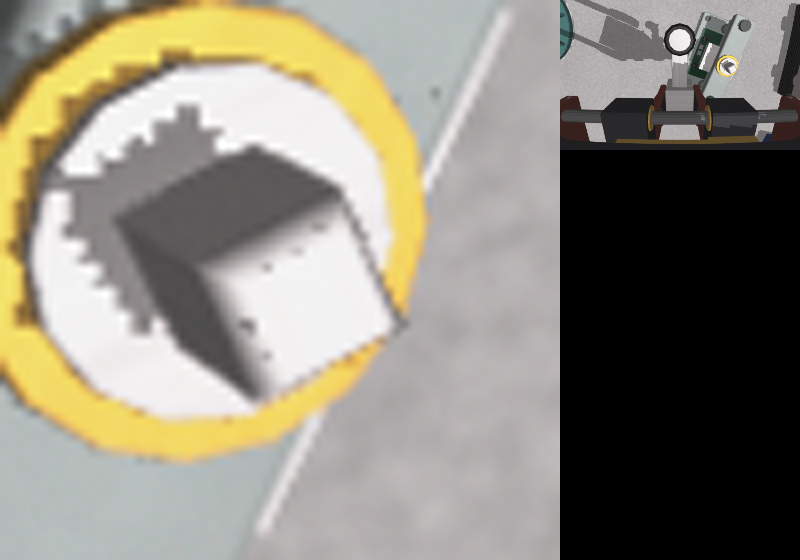

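The crop shows the square's upper corners (z=0.150) at about crop (338,190), (402,325), (263,402) and (188,268). The foot corners (z=0.130) are at (255,148), (118,218) and (180,348), and the white shoulder's centre is near (209,241).

Run:
```python
from h import *
import pickle
np.set_printoptions(precision=4,suppress=True)
s=pickle.load(open('w2.pkl','rb'))
f=lambda c:np.array([422,147])+(np.array(c)+.5)/8-.5
U=ray(s,f([(338,190),(402,325),(263,402),(188,268)]),.150);F=ray(s,f([(255,148),(118,218),(180,348)]),.130);W=ray(s,f([(209,241)]),.13)
print(U,(U[0]+U[2])/2,U.mean(0));print(F,(F[0]+F[2])/2,W)
ang=lambda a,b:np.degrees(np.arctan2(*(b-a)[[1,0]]))
for a,b in((U[0],U[1]),(U[1],U[2]),(U[2],U[3]),(U[3],U[0]),(F[0],F[1]),(F[1],F[2])):print(ang(a,b),ang(a,b)%90,np.linalg.norm(b-a))
```

```text
[[ 0.5301  0.0003  0.15  ]
 [ 0.5388 -0.0101  0.15  ]
 [ 0.5287 -0.0187  0.15  ]
 [ 0.5192 -0.0085  0.15  ]] [ 0.5294 -0.0092  0.15  ] [ 0.5292 -0.0092  0.15  ]
[[ 0.5305  0.0003  0.13  ]
 [ 0.5197 -0.0082  0.13  ]
 [ 0.5286 -0.0191  0.13  ]] [ 0.5296 -0.0094  0.13  ] [[ 0.5286 -0.0088  0.13  ]]
-49.79256633683378 40.20743366316622 0.013496212490302001
-139.3458223902931 40.65417760970689 0.013253262757355918
132.93356742991824 42.93356742991824 0.013972972908140844
38.73553581462458 38.73553581462458 0.013922036922700975
-141.81418833627248 38.18581166372752 0.013725904016285925
-50.79010623508486 39.20989376491514 0.014025592331549744
```

play_rows(commands=[{"linear": [0.004,0.02,0],"roll": -0.1,"gripper": 0.3},{"linear": [0.01,0.06,0],"roll": -0.2,"gripper": 0.3},{"linear": [0.018,0.1,0],"roll": -0.3,"gripper": 0.3},{"linear": [0.026,0.14,0],"roll": -0.4,"gripper": 0.3},{"linear": [0.033,0.17,0],"roll": -0.47,"gripper": 0.3},{"linear": [0.0364,0.1897,0],"roll": -0.5,"gripper": 0.3},{"linear": [0.0364,0.1897,0],"roll": -0.5,"gripper": 0.3},{"linear": [0.0364,0.1897,0.02],"roll": -0.5,"gripper": 0.3},{"linear": [0.0364,0.1897,0.05],"roll": -0.5,"gripper": 0.3},{"linear": [0.0364,0.1897,0.06],"roll": -0.5,"gripper": 0.3}])

```text
t: 6.45
tcp_pos: [0.5284, -0.0083, 0.189]
tool_rot: [[-0.64, 0.769, -0.003], [0.769, 0.64, 0.0], [0.002, -0.002, -1.0]]
force: [-0.3, 0.5, -4.5]
opening: 0.0316
gripper_force: 45.0
```

Run:
```python
from h import *
import pickle
np.set_printoptions(precision=4,suppress=True)
st=r.get_state();d=np.array([.530,-.009,0])-st['tcp_pos'];d[2]=0
print(st['tcp_pos'],st['tool_rot'],st['tool_rot'].T@d/.5,np.degrees(np.arctan2(*st['tool_rot'][[1,0],0])),st['force'])
a=snap('scene');b=snap('top')
u=proj(a,[[.53,-.009,.15]])[0].astype(int);v=proj(b,[[.53,-.009,.15]])[0].astype(int)
c=lambda s,p:cv2.resize(s['pixels'][p[1]-35:p[1]+35,p[0]-35:p[0]+35,::-1],None,fx=5.6,fy=5.6,interpolation=cv2.INTER_CUBIC)
cv2.imwrite('pics/c4.png',np.hstack([c(a,u),c(b,v)]))
```

```text
[ 0.5284 -0.0083  0.189 ] [[-0.6397  0.7686 -0.003 ]
 [ 0.7686  0.6397  0.0005]
 [ 0.0023 -0.002  -1.    ]] [-0.0031  0.0015 -0.    ] 129.76822986133072 [-0.3306  0.5399 -4.4627]
```

View pics/c4.png

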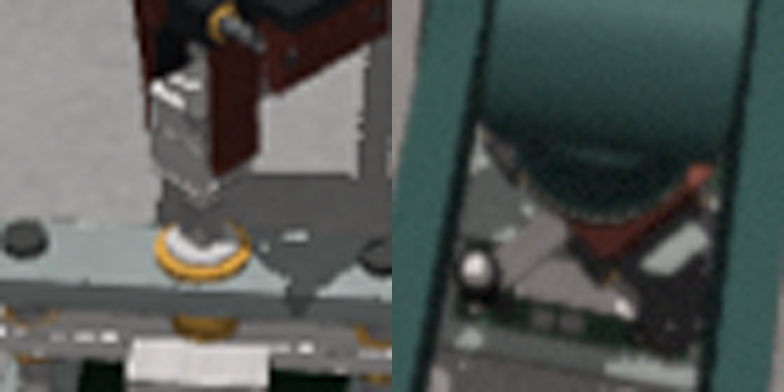

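The hub (scene crop 185,150) stands right above the spindle (205,230), so I'll descend gently and watch the force.

play_rows(commands=[{"linear": [-0.003,0.0015,0],"roll": 0,"gripper": 0.3},{"linear": [-0.003,0.0015,0],"roll": 0,"gripper": 0.3},{"linear": [-0.003,0.0015,0.01],"roll": 0,"gripper": 0.3},{"linear": [-0.003,0.0015,0.018],"roll": 0,"gripper": 0.3},{"linear": [-0.003,0.0015,0.022],"roll": 0,"gripper": 0.3},{"linear": [-0.003,0.0015,0.026],"roll": 0,"gripper": 0.3},{"linear": [-0.003,0.0015,0.03],"roll": 0,"gripper": 0.3},{"linear": [-0.003,0.0015,0.034],"roll": 0,"gripper": 0.3},{"linear": [-0.003,0.0015,0.038],"roll": 0,"gripper": 0.3},{"linear": [-0.003,0.0015,0.038],"roll": 0,"gripper": 0.3}])

```text
t: 7.8
tcp_pos: [0.5314, -0.009, 0.1715]
tool_rot: [[-0.64, 0.768, -0.0], [0.768, 0.64, 0.0], [0.0, -0.0, -1.0]]
force: [-0.1, 0.7, -4.4]
opening: 0.0319
gripper_force: 45.0
```

play_rows(commands=[{"linear": [0,0,0.004],"roll": 0,"gripper": 0.3},{"linear": [0,0,0.008],"roll": 0,"gripper": 0.3},{"linear": [0,0,0.011],"roll": 0,"gripper": 0.3},{"linear": [0,0,0.014],"roll": 0,"gripper": 0.3},{"linear": [0,0,0.017],"roll": 0,"gripper": 0.3},{"linear": [0,0,0.02],"roll": 0,"gripper": 0.3},{"linear": [0,0,0.022],"roll": 0,"gripper": 0.3},{"linear": [0,0,0.024],"roll": 0,"gripper": 0.3},{"linear": [0,0,0.024],"roll": 0,"gripper": 0.3},{"linear": [0,0,0.024],"roll": 0,"gripper": 0.3}])

```text
t: 9.05
tcp_pos: [0.5306, -0.0089, 0.1591]
tool_rot: [[-0.64, 0.768, -0.002], [0.768, 0.64, 0.0], [0.002, -0.001, -1.0]]
force: [-4.4, -0.3, -2.6]
opening: 0.0318
gripper_force: 45.0
```

play_rows(commands=[{"linear": [0.001,-0.0012,0.002],"roll": 0,"gripper": 0.3},{"linear": [0.001,-0.0012,0.004],"roll": 0,"gripper": 0.3},{"linear": [0.001,-0.0012,0.006],"roll": 0,"gripper": 0.3},{"linear": [0.001,-0.0012,0.008],"roll": 0,"gripper": 0.3},{"linear": [0.001,-0.0012,0.01],"roll": 0,"gripper": 0.3},{"linear": [0.001,-0.0012,0.012],"roll": 0,"gripper": 0.3},{"linear": [0.001,-0.0012,0.014],"roll": 0,"gripper": 0.3},{"linear": [0.001,-0.0012,0.016],"roll": 0,"gripper": 0.3},{"linear": [0.001,-0.0012,0.016],"roll": 0,"gripper": 0.3},{"linear": [0.001,-0.0012,0.016],"roll": 0,"gripper": 0.3}])

```text
t: 10.3
tcp_pos: [0.5305, -0.009, 0.1515]
tool_rot: [[-0.64, 0.768, -0.0], [0.768, 0.64, 0.0], [0.0, -0.0, -1.0]]
force: [-5.0, 0.3, -1.5]
opening: 0.0318
gripper_force: 45.0
```

play_rows(commands=[{"linear": [0.001,-0.001,0.002],"roll": 0,"gripper": 0.3},{"linear": [0.001,-0.001,0.004],"roll": 0,"gripper": 0.3},{"linear": [0.001,-0.001,0.006],"roll": 0,"gripper": 0.3},{"linear": [0.001,-0.001,0.006],"roll": 0,"gripper": 0.3},{"linear": [0.001,-0.001,0.006],"roll": 0,"gripper": 0.3},{"linear": [0.001,-0.001,0.006],"roll": 0,"gripper": 0.3},{"linear": [0.001,-0.001,0.006],"roll": 0,"gripper": 0.3},{"linear": [0.001,-0.001,0.006],"roll": 0,"gripper": 0.3},{"linear": [0.001,-0.001,0.006],"roll": 0,"gripper": 0.3},{"linear": [0.001,-0.001,0.006],"roll": 0,"gripper": 0.3}])

```text
t: 11.55
tcp_pos: [0.5306, -0.009, 0.1509]
tool_rot: [[-0.64, 0.768, 0.002], [0.768, 0.64, -0.0], [-0.001, 0.001, -1.0]]
force: [-9.9, 1.6, 18.5]
opening: 0.0315
gripper_force: 45.0
```

play_rows(commands=[{"linear": [0,0,-0.004],"roll": 0,"gripper": 0.3},{"linear": [0,0,-0.004],"roll": 0,"gripper": 0.75},{"linear": [0,0,-0.004],"roll": 0,"gripper": 0.75},{"linear": [0,0,-0.004],"roll": 0,"gripper": 0.75},{"linear": [0,0,-0.02],"roll": 0,"gripper": 0.75},{"linear": [0,0,-0.07],"roll": 0,"gripper": 0.75},{"linear": [0,0,-0.14],"roll": 0,"gripper": 0.75},{"linear": [0,0,-0.19],"roll": 0,"gripper": 0.6},{"linear": [0,0,-0.19],"roll": 0,"gripper": 0.6},{"linear": [0,0,-0.19],"roll": 0,"gripper": 0.6}])

```text
t: 12.8
tcp_pos: [0.5296, -0.0089, 0.2431]
tool_rot: [[-0.64, 0.768, -0.001], [0.768, 0.64, 0.0], [0.001, -0.0, -1.0]]
force: [0.5, 0.1, -0.3]
opening: 0.0526
gripper_force: 0.0
```

Run:
```python
from h import *
import pickle
np.set_printoptions(precision=4,suppress=True)
st=r.get_state();print(st['tcp_pos'],st['tool_rot'],st['force'],st['qpos'])
s=snap('wrist');pickle.dump(s,open('w3.pkl','wb'))
h=np.array([.5305,-.009])+.07*np.array([-.64,.768]);print(h,proj(s,[[*h,.219],[.5305,-.009,.174]]))
g=s['pixels'].max(2)
m=(g<45).astype(np.uint8);n,l,q,c=cv2.connectedComponentsWithStats(m)
for i in range(1,n):
    if q[i,4]>100:print(q[i],c[i])
cv2.imwrite('pics/w3.png',s['pixels'][:,:,::-1])
```

```text
[ 0.5296 -0.0089  0.2431] [[-0.64    0.7684 -0.0007]
 [ 0.7684  0.64    0.0002]
 [ 0.0006 -0.0004 -1.    ]] [ 0.4943  0.1152 -0.3172] [ -8.4375  14.115   94.19     0.0056  71.7357 -48.2319]
[0.4857 0.0448] [[320.7984 105.89  ]
 [320.3254 210.9873]]
[487  30  29  28 475] [499.0884  45.7768]
[626  82  14  33 241] [634.8465 100.3568]
[300  84  43  43 501] [318.8942 107.3313]
[244 144  37  52 727] [262.5915 172.3109]
[  419   156   221   215 16395] [523.1102 277.7885]
[ 238  229   29   68 1061] [254.3619 269.4411]
[ 371  229   30   69 1079] [383.0565 269.3624]
[    0   261   640   139 27883] [221.9916 353.6289]
```

View pics/w3.png

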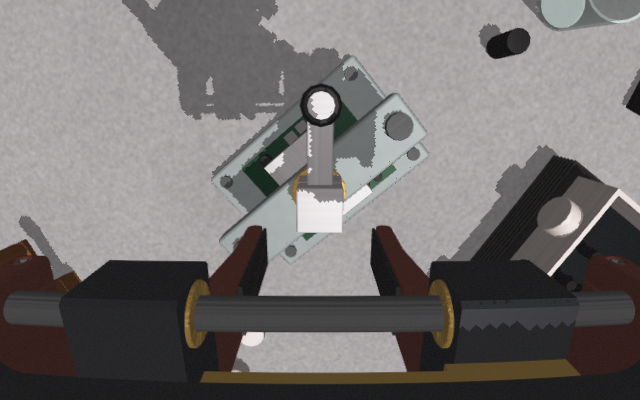

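The crank is seated on the shoulder with the handle at (321,105), as projected. Next I'll grip the handle.

play_rows(commands=[{"linear": [0.05,0.0013,0],"roll": 0,"gripper": 0.6},{"linear": [0.11,0.0013,0],"roll": 0,"gripper": 0.6},{"linear": [0.139,0.0013,0],"roll": 0,"gripper": 0.6},{"linear": [0.139,0.0013,0.0],"roll": 0,"gripper": 0.6},{"linear": [0.139,0.0013,0.04],"roll": 0,"gripper": 0.6},{"linear": [0.139,0.0013,0.08],"roll": 0,"gripper": 0.6},{"linear": [0.139,0.0013,0.114],"roll": 0,"gripper": 0.6},{"linear": [0.139,0.0013,0.114],"roll": 0,"gripper": 0.6},{"linear": [0.139,0.0013,0.114],"roll": 0,"gripper": 0.15},{"linear": [0.139,0.0013,0.114],"roll": 0,"gripper": 0.15}], force=35)

```text
t: 14.1
tcp_pos: [0.4869, 0.0447, 0.1875]
tool_rot: [[-0.64, 0.768, 0.002], [0.768, 0.64, -0.0], [-0.001, 0.001, -1.0]]
force: [-0.2, 0.1, -0.6]
opening: 0.0361
gripper_force: 0.0
```

play_rows(commands=[{"linear": [0,0,0],"roll": 0,"gripper": 0.15},{"linear": [0,0,0],"roll": 0,"gripper": 0.15},{"linear": [0,0,0],"roll": 0,"gripper": 0.15},{"linear": [0,0,0],"roll": 0,"gripper": 0.15},{"linear": [0,0,0],"roll": 0,"gripper": 0.15},{"linear": [0,0,0],"roll": 0,"gripper": 0.15},{"linear": [0,0,0],"roll": 0,"gripper": 0.15},{"linear": [0,0,0],"roll": 0,"gripper": 0.15},{"linear": [0,0,0],"roll": 0,"gripper": 0.15},{"linear": [0,0,0],"roll": 0,"gripper": 0.15}])

```text
t: 15.35
tcp_pos: [0.4861, 0.0449, 0.1867]
tool_rot: [[-0.64, 0.768, 0.0], [0.768, 0.64, 0.0], [0.0, 0.0, -1.0]]
force: [-0.3, 0.7, 4.0]
opening: 0.0212
gripper_force: 35.0
```

Run:
```python
from h import *
st=r.get_state();print(st['tcp_pos'],st['tool_rot'],st['force'],st['qpos'],st['opening'])
# crank angle phi relative to tool x (crank +x angle = psi-a clockwise by a): shift in tool frame
# world pos = c+.07(cos(p),sin(p)); clockwise in world = +ve rotation about tool z(down)
for k in range(0,24):
    a=np.radians(15*k);print(15*k,np.round([.14*(np.cos(a)-1),.14*np.sin(a)],4))
```

```text
[0.48606638 0.04494576 0.18672675] [[-6.40035249e-01  7.68345547e-01  2.43143131e-05]
 [ 7.68345537e-01  6.40035235e-01  1.82726777e-04]
 [ 1.24835288e-04  1.35633372e-04 -9.99999983e-01]] [-0.2833032   0.67200974  3.97864929] [-2.83939221e+00  1.41795342e+01  1.03178419e+02  1.18512397e-02
  6.26411744e+01 -4.26392864e+01] 0.021158175007154334
0 [0. 0.]
15 [-0.0048  0.0362]
30 [-0.0188  0.07  ]
45 [-0.041  0.099]
60 [-0.07    0.1212]
75 [-0.1038  0.1352]
90 [-0.14  0.14]
105 [-0.1762  0.1352]
120 [-0.21    0.1212]
135 [-0.239  0.099]
150 [-0.2612  0.07  ]
165 [-0.2752  0.0362]
180 [-0.28  0.  ]
195 [-0.2752 -0.0362]
210 [-0.2612 -0.07  ]
225 [-0.239 -0.099]
240 [-0.21   -0.1212]
255 [-0.1762 -0.1352]
270 [-0.14 -0.14]
285 [-0.1038 -0.1352]
300 [-0.07   -0.1212]
315 [-0.041 -0.099]
330 [-0.0188 -0.07  ]
345 [-0.0048 -0.0362]
```

play_rows(commands=[{"linear": [-0.0048,0.0362,0],"roll": 0,"gripper": 0.15},{"linear": [-0.0188,0.07,0],"roll": 0,"gripper": 0.15},{"linear": [-0.041,0.099,0],"roll": 0,"gripper": 0.15},{"linear": [-0.07,0.1212,0],"roll": 0,"gripper": 0.15},{"linear": [-0.1038,0.1352,0],"roll": 0,"gripper": 0.15},{"linear": [-0.14,0.14,0],"roll": 0,"gripper": 0.15},{"linear": [-0.1762,0.1352,0],"roll": 0,"gripper": 0.15},{"linear": [-0.21,0.1212,0],"roll": 0,"gripper": 0.15},{"linear": [-0.239,0.099,0],"roll": 0,"gripper": 0.15},{"linear": [-0.2612,0.07,0],"roll": 0,"gripper": 0.15}])

```text
t: 16.6
tcp_pos: [0.5963, -0.0337, 0.1864]
tool_rot: [[-0.64, 0.769, -0.0], [0.769, 0.64, 0.002], [0.001, 0.001, -1.0]]
force: [-4.4, 4.4, 2.2]
opening: 0.0215
gripper_force: 35.0
```

```bash
cat >> h.py <<'E'
C0=np.array([.5305,-.009])
def rep(cmd):
    st=r.get_state();d=st['tcp_pos'][:2]-C0;p=np.degrees(np.arctan2(d[1],d[0]))
    a=np.arctan2(d[1],d[0]);rad=np.array([np.cos(a),np.sin(a)]);tan=np.array([np.sin(a),-np.cos(a)])
    F=st['force']
    print('crank turned',round((129.8-p)%360,1),'cmd',cmd,'r',round(np.hypot(*d)*1e3,1),'z',round(st['tcp_pos'][2],4),'Frad',round(F[:2]@rad,1),'Ftan(drag)',round(-F[:2]@tan,1),'Fz',round(F[2],1),'t',st['t'],'op',round(st['opening'],4))
def tab(A,step,n=10):
    for k in range(1,n+1):
        a=np.radians(A+k*step);A0=np.radians(A);print([round(float(.14*(np.cos(a)-np.cos(A0))),4),round(float(.14*(np.sin(a)-np.sin(A0))),4)],end=' ')
    print()
E
python3 - <<'E'
from h import *
rep(150)
for A in(150,300,90,240,30):print(A);tab(A,15)
E
```

```text
crank turned 150.4 cmd 150 r 70.3 z 0.1864 Frad -5.7 Ftan(drag) 2.6 Fz 2.2 t 16.6 op 0.0215
150
[-0.014, -0.0338] [-0.0188, -0.07] [-0.014, -0.1062] [0.0, -0.14] [0.0222, -0.169] [0.0512, -0.1912] [0.085, -0.2052] [0.1212, -0.21] [0.1575, -0.2052] [0.1912, -0.1912] 
300
[0.029, 0.0222] [0.0512, 0.0512] [0.0652, 0.085] [0.07, 0.1212] [0.0652, 0.1575] [0.0512, 0.1912] [0.029, 0.2202] [-0.0, 0.2425] [-0.0338, 0.2565] [-0.07, 0.2612] 
90
[-0.0362, -0.0048] [-0.07, -0.0188] [-0.099, -0.041] [-0.1212, -0.07] [-0.1352, -0.1038] [-0.14, -0.14] [-0.1352, -0.1762] [-0.1212, -0.21] [-0.099, -0.239] [-0.07, -0.2612] 
240
[0.0338, -0.014] [0.07, -0.0188] [0.1062, -0.014] [0.14, -0.0] [0.169, 0.0222] [0.1912, 0.0512] [0.2052, 0.085] [0.21, 0.1212] [0.2052, 0.1575] [0.1912, 0.1912] 
30
[-0.0222, 0.029] [-0.0512, 0.0512] [-0.085, 0.0652] [-0.1212, 0.07] [-0.1575, 0.0652] [-0.1912, 0.0512] [-0.2202, 0.029] [-0.2425, 0.0] [-0.2565, -0.0338] [-0.2612, -0.07]
```

play_rows(commands=[{"linear": [-0.014,-0.0338,0],"roll": 0,"gripper": 0.15},{"linear": [-0.0188,-0.07,0],"roll": 0,"gripper": 0.15},{"linear": [-0.014,-0.1062,0],"roll": 0,"gripper": 0.15},{"linear": [0,-0.14,0],"roll": 0,"gripper": 0.15},{"linear": [0.0222,-0.169,0],"roll": 0,"gripper": 0.15},{"linear": [0.0512,-0.1912,0],"roll": 0,"gripper": 0.15},{"linear": [0.085,-0.2052,0],"roll": 0,"gripper": 0.15},{"linear": [0.1212,-0.21,0],"roll": 0,"gripper": 0.15},{"linear": [0.1575,-0.2052,0],"roll": 0,"gripper": 0.15},{"linear": [0.1912,-0.1912,0],"roll": 0,"gripper": 0.15}])

```text
t: 17.85
tcp_pos: [0.4603, -0.02, 0.1868]
tool_rot: [[-0.64, 0.768, -0.002], [0.768, 0.64, -0.001], [0.0, -0.002, -1.0]]
force: [-0.6, -2.3, 3.9]
opening: 0.0214
gripper_force: 35.0
```

```bash
python3 -c "
from h import *
rep(300)"
```

```text
crank turned 300.9 cmd 300 r 71.1 z 0.1868 Frad 0.9 Ftan(drag) 2.2 Fz 3.9 t 17.85 op 0.0214
```

play_rows(commands=[{"linear": [0.029,0.0222,0],"roll": 0,"gripper": 0.15},{"linear": [0.0512,0.0512,0],"roll": 0,"gripper": 0.15},{"linear": [0.0652,0.085,0],"roll": 0,"gripper": 0.15},{"linear": [0.07,0.1212,0],"roll": 0,"gripper": 0.15},{"linear": [0.0652,0.1575,0],"roll": 0,"gripper": 0.15},{"linear": [0.0512,0.1912,0],"roll": 0,"gripper": 0.15},{"linear": [0.029,0.2202,0],"roll": 0,"gripper": 0.15},{"linear": [0,0.2425,0],"roll": 0,"gripper": 0.15},{"linear": [-0.0338,0.2565,0],"roll": 0,"gripper": 0.15},{"linear": [-0.07,0.2612,0],"roll": 0,"gripper": 0.15}])

```text
t: 19.1
tcp_pos: [0.5848, 0.0353, 0.1863]
tool_rot: [[-0.64, 0.768, -0.002], [0.768, 0.64, 0.0], [0.002, -0.001, -1.0]]
force: [-5.9, -1.3, 3.7]
opening: 0.0213
gripper_force: 35.0
```

```bash
python3 -c "
from h import *
rep(450)"
```

```text
crank turned 90.6 cmd 450 r 70.1 z 0.1863 Frad -5.4 Ftan(drag) 2.7 Fz 3.7 t 19.1 op 0.0213
```

play_rows(commands=[{"linear": [-0.0362,-0.0048,0],"roll": 0,"gripper": 0.15},{"linear": [-0.07,-0.0188,0],"roll": 0,"gripper": 0.15},{"linear": [-0.099,-0.041,0],"roll": 0,"gripper": 0.15},{"linear": [-0.1212,-0.07,0],"roll": 0,"gripper": 0.15},{"linear": [-0.1352,-0.1038,0],"roll": 0,"gripper": 0.15},{"linear": [-0.14,-0.14,0],"roll": 0,"gripper": 0.15},{"linear": [-0.1352,-0.1762,0],"roll": 0,"gripper": 0.15},{"linear": [-0.1212,-0.21,0],"roll": 0,"gripper": 0.15},{"linear": [-0.099,-0.239,0],"roll": 0,"gripper": 0.15},{"linear": [-0.07,-0.2612,0],"roll": 0,"gripper": 0.15}])

```text
t: 20.35
tcp_pos: [0.5069, -0.0757, 0.1872]
tool_rot: [[-0.64, 0.768, 0.004], [0.768, 0.64, -0.002], [-0.004, 0.001, -1.0]]
force: [3.2, 3.3, -1.0]
opening: 0.0214
gripper_force: 35.0
```

```bash
python3 -c "
from h import *
rep(600)"
```

```text
crank turned 239.2 cmd 600 r 70.8 z 0.1872 Frad -4.2 Ftan(drag) 1.9 Fz -1.0 t 20.35 op 0.0214
```

play_rows(commands=[{"linear": [0.0338,-0.014,0],"roll": 0,"gripper": 0.15},{"linear": [0.07,-0.0188,0],"roll": 0,"gripper": 0.15},{"linear": [0.1062,-0.014,0],"roll": 0,"gripper": 0.15},{"linear": [0.14,0,0],"roll": 0,"gripper": 0.15},{"linear": [0.169,0.0222,0],"roll": 0,"gripper": 0.15},{"linear": [0.1912,0.0512,0],"roll": 0,"gripper": 0.15},{"linear": [0.2052,0.085,0],"roll": 0,"gripper": 0.15},{"linear": [0.21,0.1212,0],"roll": 0,"gripper": 0.15},{"linear": [0.2052,0.1575,0],"roll": 0,"gripper": 0.15},{"linear": [0.1912,0.1912,0],"roll": 0,"gripper": 0.15}])

```text
t: 21.6
tcp_pos: [0.5199, 0.0607, 0.1865]
tool_rot: [[-0.64, 0.768, -0.001], [0.768, 0.64, 0.0], [0.001, -0.001, -1.0]]
force: [-1.9, -4.9, 2.0]
opening: 0.0215
gripper_force: 35.0
```

```bash
python3 -c "
from h import *
rep(750);tab(30,13.5);tab(165,3);tab(195,3);tab(225,3);tab(255,3);tab(285,3)"
```

```text
crank turned 31.1 cmd 750 r 70.6 z 0.1865 Frad -4.5 Ftan(drag) 2.6 Fz 2.0 t 21.6 op 0.0215
[-0.0197, 0.0264] [-0.045, 0.0474] [-0.0745, 0.062] [-0.1066, 0.0692] [-0.1395, 0.0688] [-0.1714, 0.0607] [-0.2005, 0.0454] [-0.2253, 0.0237] [-0.2443, -0.0032] [-0.2565, -0.0338] 
[-0.0017, -0.0071] [-0.003, -0.0143] [-0.004, -0.0216] [-0.0046, -0.0289] [-0.0048, -0.0362] [-0.0046, -0.0436] [-0.004, -0.0509] [-0.003, -0.0581] [-0.0017, -0.0653] [-0.0, -0.0725] 
[0.0021, -0.007] [0.0045, -0.0139] [0.0073, -0.0207] [0.0105, -0.0273] [0.014, -0.0338] [0.0178, -0.04] [0.022, -0.0461] [0.0264, -0.0519] [0.0312, -0.0574] [0.0362, -0.0628] 
[0.0053, -0.005] [0.0109, -0.0098] [0.0167, -0.0143] [0.0227, -0.0184] [0.029, -0.0222] [0.0354, -0.0257] [0.0421, -0.0289] [0.0488, -0.0317] [0.0557, -0.0342] [0.0628, -0.0362] 
[0.0071, -0.0017] [0.0143, -0.003] [0.0216, -0.004] [0.0289, -0.0046] [0.0362, -0.0048] [0.0436, -0.0046] [0.0509, -0.004] [0.0581, -0.003] [0.0653, -0.0017] [0.0725, -0.0] 
[0.007, 0.0021] [0.0139, 0.0045] [0.0207, 0.0073] [0.0273, 0.0105] [0.0338, 0.014] [0.04, 0.0178] [0.0461, 0.022] [0.0519, 0.0264] [0.0574, 0.0312] [0.0628, 0.0362]
```

```bash
python3 -c "
from h import *
tab(30,18)
for A in range(210,330,10):print(A,end=' ');tab(A,2.5,4)"
```

```text
[-0.0276, 0.034] [-0.0643, 0.0579] [-0.1066, 0.0692] [-0.1504, 0.0669] [-0.1912, 0.0512] [-0.2253, 0.0237] [-0.2491, -0.0131] [-0.2605, -0.0554] [-0.2582, -0.0991] [-0.2425, -0.14] 
210 [0.0032, -0.0052] [0.0066, -0.0103] [0.0102, -0.0152] [0.014, -0.02] 
220 [0.004, -0.0046] [0.0083, -0.009] [0.0127, -0.0132] [0.0173, -0.0173] 
230 [0.0048, -0.0038] [0.0097, -0.0074] [0.0148, -0.0108] [0.02, -0.014] 
240 [0.0054, -0.0029] [0.0108, -0.0056] [0.0164, -0.0081] [0.0221, -0.0103] 
250 [0.0058, -0.002] [0.0116, -0.0037] [0.0176, -0.0051] [0.0236, -0.0063] 
260 [0.006, -0.0009] [0.0121, -0.0016] [0.0182, -0.002] [0.0243, -0.0021] 
270 [0.0061, 0.0001] [0.0122, 0.0005] [0.0183, 0.0012] [0.0243, 0.0021] 
280 [0.006, 0.0012] [0.0119, 0.0026] [0.0178, 0.0044] [0.0236, 0.0063] 
290 [0.0057, 0.0022] [0.0113, 0.0047] [0.0168, 0.0074] [0.0221, 0.0103] 
300 [0.0052, 0.0032] [0.0103, 0.0066] [0.0152, 0.0102] [0.02, 0.014] 
310 [0.0046, 0.004] [0.009, 0.0083] [0.0132, 0.0127] [0.0173, 0.0173] 
320 [0.0038, 0.0048] [0.0074, 0.0097] [0.0108, 0.0148] [0.014, 0.02]
```

play_rows(commands=[{"linear": [-0.0276,0.034,0],"roll": 0,"gripper": 0.15},{"linear": [-0.0643,0.0579,0],"roll": 0,"gripper": 0.15},{"linear": [-0.1066,0.0692,0],"roll": 0,"gripper": 0.15},{"linear": [-0.1504,0.0669,0],"roll": 0,"gripper": 0.15},{"linear": [-0.1912,0.0512,0],"roll": 0,"gripper": 0.15},{"linear": [-0.2253,0.0237,0],"roll": 0,"gripper": 0.15},{"linear": [-0.2491,-0.0131,0],"roll": 0,"gripper": 0.15},{"linear": [-0.2605,-0.0554,0],"roll": 0,"gripper": 0.15},{"linear": [-0.2582,-0.0991,0],"roll": 0,"gripper": 0.15},{"linear": [-0.2425,-0.14,0],"roll": 0,"gripper": 0.15}])

```text
t: 22.85
tcp_pos: [0.543, -0.0786, 0.1868]
tool_rot: [[-0.639, 0.769, 0.003], [0.769, 0.639, 0.0], [-0.001, 0.002, -1.0]]
force: [1.6, 5.0, 0.1]
opening: 0.0214
gripper_force: 35.0
```

```bash
python3 -c "
from h import *
rep(930)"
```

```text
crank turned 209.6 cmd 930 r 70.7 z 0.1868 Frad -4.6 Ftan(drag) 2.5 Fz 0.1 t 22.85 op 0.0214
```

play_rows(commands=[{"linear": [0.0032,-0.0052,0],"roll": 0,"gripper": 0.15},{"linear": [0.0066,-0.0103,0],"roll": 0,"gripper": 0.15},{"linear": [0.0102,-0.0152,0],"roll": 0,"gripper": 0.15},{"linear": [0.014,-0.02,0],"roll": 0,"gripper": 0.15},{"linear": [0.014,-0.02,0],"roll": 0,"gripper": 0.15},{"linear": [0.014,-0.02,0],"roll": 0,"gripper": 0.15},{"linear": [0.014,-0.02,0],"roll": 0,"gripper": 0.15},{"linear": [0.014,-0.02,0],"roll": 0,"gripper": 0.15},{"linear": [0.014,-0.02,0],"roll": 0,"gripper": 0.15},{"linear": [0.014,-0.02,0],"roll": 0,"gripper": 0.15}])

```text
t: 24.1
tcp_pos: [0.531, -0.0793, 0.1869]
tool_rot: [[-0.64, 0.768, 0.001], [0.768, 0.64, -0.001], [-0.001, 0.0, -1.0]]
force: [2.5, -3.1, 4.7]
opening: 0.0213
gripper_force: 35.0
```

```bash
python3 -c "
from h import *
rep(940)"
```

```text
crank turned 219.4 cmd 940 r 70.3 z 0.1869 Frad 3.2 Ftan(drag) 2.5 Fz 4.7 t 24.1 op 0.0213
```

play_rows(commands=[{"linear": [0.004,-0.0046,0],"roll": 0,"gripper": 0.15},{"linear": [0.0083,-0.009,0],"roll": 0,"gripper": 0.15},{"linear": [0.0127,-0.0132,0],"roll": 0,"gripper": 0.15},{"linear": [0.0173,-0.0173,0],"roll": 0,"gripper": 0.15},{"linear": [0.0173,-0.0173,0],"roll": 0,"gripper": 0.15},{"linear": [0.0173,-0.0173,0],"roll": 0,"gripper": 0.15},{"linear": [0.0173,-0.0173,0],"roll": 0,"gripper": 0.15},{"linear": [0.0173,-0.0173,0],"roll": 0,"gripper": 0.15},{"linear": [0.0173,-0.0173,0],"roll": 0,"gripper": 0.15},{"linear": [0.0173,-0.0173,0],"roll": 0,"gripper": 0.15}])

```text
t: 25.35
tcp_pos: [0.5182, -0.0783, 0.1869]
tool_rot: [[-0.64, 0.768, -0.0], [0.768, 0.64, -0.001], [-0.001, -0.001, -1.0]]
force: [0.9, -4.9, 5.9]
opening: 0.0214
gripper_force: 35.0
```

```bash
python3 -c "
from h import *
rep(950)"
```

```text
crank turned 229.8 cmd 950 r 70.4 z 0.1869 Frad 4.6 Ftan(drag) 1.8 Fz 5.9 t 25.35 op 0.0214
```

play_rows(commands=[{"linear": [0.0048,-0.0038,0],"roll": 0,"gripper": 0.15},{"linear": [0.0097,-0.0074,0],"roll": 0,"gripper": 0.15},{"linear": [0.0148,-0.0108,0],"roll": 0,"gripper": 0.15},{"linear": [0.02,-0.014,0],"roll": 0,"gripper": 0.15},{"linear": [0.02,-0.014,0],"roll": 0,"gripper": 0.15},{"linear": [0.02,-0.014,0],"roll": 0,"gripper": 0.15},{"linear": [0.02,-0.014,0],"roll": 0,"gripper": 0.15},{"linear": [0.02,-0.014,0],"roll": 0,"gripper": 0.15},{"linear": [0.02,-0.014,0],"roll": 0,"gripper": 0.15},{"linear": [0.02,-0.014,0],"roll": 0,"gripper": 0.15}])

```text
t: 26.6
tcp_pos: [0.5061, -0.0752, 0.1869]
tool_rot: [[-0.64, 0.768, -0.001], [0.768, 0.64, -0.001], [-0.0, -0.001, -1.0]]
force: [-0.3, -5.3, 7.4]
opening: 0.0217
gripper_force: 35.0
```

```bash
python3 -c "
from h import *
rep(960)"
```

```text
crank turned 240.0 cmd 960 r 70.5 z 0.1869 Frad 5.0 Ftan(drag) 1.5 Fz 7.4 t 26.6 op 0.0217
```

play_rows(commands=[{"linear": [0.0054,-0.0029,0],"roll": 0,"gripper": 0.15},{"linear": [0.0108,-0.0056,0],"roll": 0,"gripper": 0.15},{"linear": [0.0164,-0.0081,0],"roll": 0,"gripper": 0.15},{"linear": [0.0221,-0.0103,0],"roll": 0,"gripper": 0.15},{"linear": [0.0221,-0.0103,0],"roll": 0,"gripper": 0.15},{"linear": [0.0221,-0.0103,0],"roll": 0,"gripper": 0.15},{"linear": [0.0221,-0.0103,0],"roll": 0,"gripper": 0.15},{"linear": [0.0221,-0.0103,0],"roll": 0,"gripper": 0.15},{"linear": [0.0221,-0.0103,0],"roll": 0,"gripper": 0.15},{"linear": [0.0221,-0.0103,0],"roll": 0,"gripper": 0.15}])

```text
t: 27.85
tcp_pos: [0.4966, -0.0707, 0.1871]
tool_rot: [[-0.64, 0.768, 0.002], [0.768, 0.64, -0.002], [-0.003, 0.0, -1.0]]
force: [3.7, -6.1, 4.5]
opening: 0.0213
gripper_force: 35.0
```

```bash
python3 -c "
from h import *
rep(970)"
```

```text
crank turned 248.6 cmd 970 r 70.4 z 0.1871 Frad 3.6 Ftan(drag) 6.2 Fz 4.5 t 27.85 op 0.0213
```

Drag has jumped from about 2 N to 6.2 N, so the stop is here. One small 2° step will confirm that the force rises with travel.

play_rows(commands=[{"linear": [0.0012,-0.0004,0],"roll": 0,"gripper": 0.15},{"linear": [0.0023,-0.0008,0],"roll": 0,"gripper": 0.15},{"linear": [0.0035,-0.0012,0],"roll": 0,"gripper": 0.15},{"linear": [0.0046,-0.0016,0],"roll": 0,"gripper": 0.15},{"linear": [0.0046,-0.0016,0],"roll": 0,"gripper": 0.15},{"linear": [0.0046,-0.0016,0],"roll": 0,"gripper": 0.15},{"linear": [0.0046,-0.0016,0],"roll": 0,"gripper": 0.15},{"linear": [0.0046,-0.0016,0],"roll": 0,"gripper": 0.15},{"linear": [0.0046,-0.0016,0],"roll": 0,"gripper": 0.15},{"linear": [0.0046,-0.0016,0],"roll": 0,"gripper": 0.15}])

```text
t: 29.1
tcp_pos: [0.4948, -0.0697, 0.1872]
tool_rot: [[-0.64, 0.768, 0.003], [0.768, 0.64, -0.003], [-0.004, 0.0, -1.0]]
force: [4.0, -7.5, 4.1]
opening: 0.0214
gripper_force: 35.0
```

```bash
python3 -c "
from h import *
rep(972)"
```

```text
crank turned 250.2 cmd 972 r 70.4 z 0.1872 Frad 4.5 Ftan(drag) 7.2 Fz 4.1 t 29.1 op 0.0214
```

The force rose to 7.2 N, which is a firm stop. I'll let go and lift clear.

play_rows(commands=[{"linear": [0,0,0],"roll": 0,"gripper": 0.65},{"linear": [0,0,0],"roll": 0,"gripper": 0.65},{"linear": [0,0,0],"roll": 0,"gripper": 0.65},{"linear": [0,0,0],"roll": 0,"gripper": 0.65},{"linear": [0,0,0],"roll": 0,"gripper": 0.65},{"linear": [0,0,-0.03],"roll": 0,"gripper": 0.65},{"linear": [0,0,-0.09],"roll": 0,"gripper": 0.65},{"linear": [0,0,-0.16],"roll": 0,"gripper": 0.65},{"linear": [0,0,-0.22],"roll": 0,"gripper": 0.65},{"linear": [0,0,-0.22],"roll": 0,"gripper": 0.65}])

```text
t: 30.35
tcp_pos: [0.4953, -0.0687, 0.2999]
tool_rot: [[-0.64, 0.768, 0.006], [0.768, 0.64, -0.002], [-0.005, 0.004, -1.0]]
force: [0.3, 1.5, 0.0]
opening: 0.0571
gripper_force: 0.0
```

Run:
```python
from h import *
st=r.get_state();print(st['tcp_pos'],st['force'],st['t'])
a=snap('scene');w=snap('wrist')
u=proj(a,[[.53,-.009,.15]])[0].astype(int)
c=cv2.resize(a['pixels'][u[1]-50:u[1]+50,u[0]-40:u[0]+40,::-1],(320,400),interpolation=cv2.INTER_CUBIC)
cv2.imwrite('pics/end.png',np.hstack([c,cv2.resize(w['pixels'][:,80:560,::-1],(480,400))]))
```

```text
[ 0.49530875 -0.06865415  0.29993709] [0.30867113 1.51406868 0.01821155] 30.35
```

View pics/end.png

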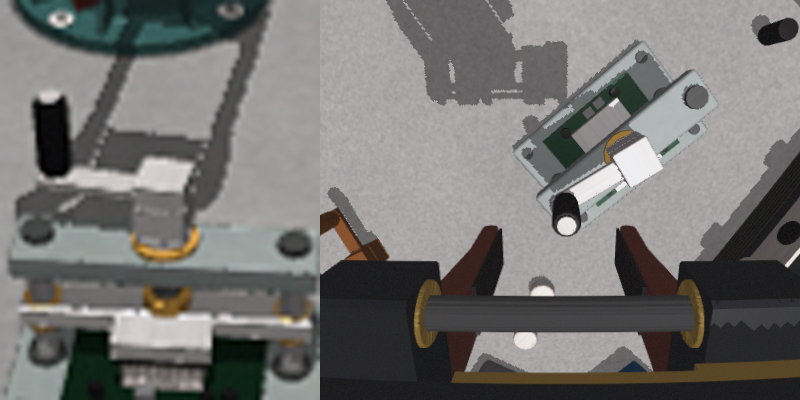

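The crank sits fully on the spindle, with its hub down on the shoulder at left crop (160,215). The gripper is clear of it at (400–700, 230+).

```bash
python3 -c "
from cell import r
print(r.job_done())"
```

```text
the job is handed in; nothing more can be done
None
```

I fitted the crank fully onto the spindle and wound it clockwise about 2.7 turns to a firm stop, about 7 N at the handle. I then let go, left the crank seated on the spindle and handed the job in at about 30 s.

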